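# Wash the ink scraper: blade in the slot, hold the run lever level

## Robot

A 6-joint arm with a two-finger parallel gripper is mounted at the origin on the work surface. World frame = base frame: x ahead of the robot, y to its left, z up, the work surface at z = 0. Lengths are in mm, angles in rad, forces in N, time in s.
With the tool pointing down it reaches from about 350 to 925 mm from the base axis. Payload 6.4 kg.
Tool frame: the origin (TCP) lies midway between the tips of the shut fingers; the grasp point (between the pads) lies 19 mm behind it; z points along the fingers, y is the line along which they close (so a half turn about z gives the same grasp; the last joint's range is limited). The gripper opens to 85 mm and grips with 20 to 120 N. Pads are 22 mm wide; open, the fingers measure 114 mm over their backs; the gripper's body (76 mm by 85 mm) begins 54 mm behind the grasp point. The pads swing forward as they close: fully open they stand 13 mm farther back than shut.
Start: joints at [-1.385, 0.245, 1.558, -0, 1.339, -0.174], TCP at [228.862, -608.388, 231.29] pointing down, gripper open.
Joint ranges: [-3.13, 3.13], [-1.02, 2.26], [0.13, 2.54], [-0.95, 4.09], [0.21, 2.88], [-2.74, 2.74]. Speed limits (rad/s): [2.57, 2.57, 3.14, 3.14, 3.14, 3.14].

## Interface

Orientations are given as a unit quaternion [x, y, z, w].
In Python, from cell import sense, grab_frame, calibration, job_done gives the robot as it stands.
- The arm moves only by the shell command python3 -m creep 'ROWS' [OPENING] [FORCE]. ROWS is a JSON object whose one key "increments" holds a list of rows, each a list of 2 entries, a list of its own where there are three numbers: the shift along the world's x, y, z in units of 40 mm (1.0 is 40 mm), then the turn about the world's z in units of 10 degrees (1.0 is 10 degrees). In form: {"increments": [[[dx, dy, dz], yaw], ...]}. A call has exactly 5 rows; each row is the pose to reach, as a shift and turn from the pose commanded when the call began; what a row does not reach only later rows make up. A row lasts 1/8 s, in which the tool goes at most 62.5 mm and 10.7 degrees, less where a joint would pass 70% of its speed; a pose out of reach is approached as far as the arm can. A call with a gripper value outside its range is refused whole. OPENING is the finger opening in mm, from 0 to 85.4, set as the call begins (- or left out, the last holds). The fingers move at their own pace and stop on an object; FORCE is the grip in N (left out, the last holds). Time passes only in rows, so rows that repeat a pose let the fingers close, or fill a call up. It gives the time, the measured TCP pose, the force, the opening and the grip force at its end, in the units of the state.
- sense(): the state, without advancing time (a new reading comes with each control period).
- grab_frame(name): name is "scene" or "top" or "wrist"; returns the picture (480x640x3 uint8, red, green, blue); there is no depth.
- calibration(name): a dict with "mtx" (3x3 intrinsics, pixels), "R" (3x3) and "t" (3): a world point X has camera coordinates R X + t; the wrist camera has in their place "tool_from_camera" (4x4, takes a point from camera to tool coordinates, whose origin is the TCP and whose axes are the flange's). Camera axes: x right, y down, z forward; pixel columns grow to the right and rows downward; lengths in mm; the calibration is good to about 2 mm. A picture is of the moment at which its call begins: read the wrist's pose just before it. calibration takes no time and is no camera call.
- job_done(): hands the job in; it is judged then, once.
The state is a dict: "time_s": time; "joints": joint angles; "qd": joint speeds; "joint_efforts": joint torques, N m; "ee_pos": TCP position; "tcp_rot": TCP orientation; "force": force on the tool from outside, world axes, zero at the start; "moment": the same for the moment, N m; "gripper_width": finger opening in mm; "gripper_force": force on a finger pad.
Only numpy, scipy, OpenCV 4.12 (cv2) and the standard library are available. Lean on these libraries where they do the work, as an engineer would, in place of code of your own. Each camera call takes 0.05 s, during which the arm holds its last target. There are 200 camera calls.

## Task

Take the wood-handled ink scraper out of its wooden rest, stand it blade-down in the slot of the grey blade washer, fully home, and let go of it. Then run the washer: with the fingers press the spring lever of the hold-to-run switch down until it is level (the top of its pad at the height of the gauge post beside it, never down to its bottom stop), and finish while still holding it there. Leave the printing blocks and the other things on the table alone.

Things in the scene. Friction and masses are not known exactly. Their poses are not given: they have to be found in the camera images.
- scraper: Ink scraper, loose, upright, about 0.12 kg: aluminium blade 4 thick (x) x 80 wide (y) x 62 tall mm, light wood handle bar 18 thick (x) x 94 long (y) x 28 tall mm across its top (60 to 88 mm up). Origin: middle of the blade's bottom edge; z up to the handle, y along the width. Starts in the slot of the wooden rest, leaning up to 5 degrees. Both ways round are the same.
- scraper_grip (a point): Middle of the scraper's wooden handle, 75 mm above the blade's bottom edge; same axes as the scraper.
- rest: Dark wood rest, fixed, 60 (x) x 130 (y) x 45 high mm. Slot along y, 7 x 88 mm, 30 deep (its floor 15 mm above the table), in which the scraper stands at the start. Origin: centre of its underside, on the table.
- washer: Blade washer, fixed: grey metal block 100 (x) x 160 (y) x 75 high mm; a dark round motor 60 across sticks out 58 at its +y end, a small drain pipe at its -y end, a black knob on its -x face. One slot in the middle of its top, along y, 7 x 88 mm, 40 deep, mouth bevelled 3 mm. Origin: centre of its underside, on the table; z up.
- slot_floor (a point): Middle of the floor of the washer's slot, 35 mm above the table and 40 mm below the washer's top; axes of the washer (y along the slot). The seated scraper's bottom edge rests here, its handle then 20 mm clear of the washer's top.
- station: Hold-to-run switch, fixed: steel foot 190 (x) x 75 (y) x 12 high mm, grey box and two cheeks 100 high at its +x end. Spring lever hinged there (axis along y, x = +55, z = 85), reaching towards -x. Level, its pad's top centre is at x = -55, y = 0, z = 91. Steel gauge post 10 across at x = -55, y = +32, top 91 high = pad top when level. Origin: centre of its underside, on the table.
- lever (a joint): Angle of the spring lever, rad: 0 = up at rest (pad end sloping up 16 degrees), 0.28 = level, 0.55 = bottom stop. Grows as the pad is pushed down; springs back when let go. Pushing down on the pad takes about 4.5 N to start, 8 to 9 N at level, 12 to 13 N at the bottom; the pad drops about 11 mm per 0.1 rad.
- lever_pad (a point): Centre of the top of the black rubber pad (45 x 46 mm) at the end of the lever, 110 mm from the hinge; at rest about 121 mm above the table, 91 mm when level. Its frame turns with the lever.
- block_a: Bystander, loose: dark wood carved printing block with a raised grip, 90 x 55 x 50 high mm. Origin: centre of its underside.
- block_b: Bystander, loose: plain dark wood carved printing block, 70 x 45 x 35 high mm. Origin: centre of its underside.
- block_c: Bystander, loose: dark wood carved printing block with a raised grip, 80 x 50 x 50 high mm. Origin: centre of its underside.
- block_round: Bystander, loose: round wooden stamp with a waisted grip, 72 across, 60 high mm. Origin: centre of its underside.
- jar: Bystander, loose: glass jar with a white cap, 64 across, 90 high mm. Origin: centre of its underside.
- cup: Bystander, loose: white ceramic cup, 72 across, 85 high mm. Origin: centre of its underside.
- tin: Bystander, loose: steel can, 76 across, 70 high mm. Origin: centre of its underside.
Things that resemble listed ones, but are neither listed nor needed, are in the scene too. What is shaped like the station but red is not meant.

How it is judged:
By the outcome, as a careful person would: the job done as asked, in the order asked, and still so for the second after the job is handed in, while the arm keeps its last pose, push and grip.
It also fails if it takes over 58 s, if anything falls off the work surface, if the arm or the gripper's body presses on something with over 40 N, if the wrist force passes 120 N, or if a joint passes its speed limit or range.

## Working session

There is one attempt and no reset: what is moved stays moved. The work goes in short steps, Python scripts to look and compute and a shell command to move; the robot and the scene stay as the last step left them, time stands still between calls to the robot, and variables do not carry over. Pictures are saved under pics/ and viewed, at most 11 in all, crops included, and the job is handed in when it is done.

```bash
mkdir -p pics; ls; python3 - <<'E'
from cell import *
import cv2,numpy as np
for n in("scene","top"):
    cv2.imwrite(f"pics/{n}0.png",grab_frame(n)[:,:,::-1])
    c=calibration(n);print(n,np.round(c["mtx"],1).tolist(),np.round(-np.array(c["R"]).T@np.array(c["t"])),np.round(c["R"],3).tolist())
print(np.round(calibration("wrist")["tool_from_camera"],3).tolist());print(sense())
E
```

```text
pics
scene [[439.6, 0.0, 314.6], [0.0, 439.6, 242.7], [0.0, 0.0, 1.0]] [1168. -364.  932.] [[0.619, 0.785, -0.017], [0.583, -0.474, -0.66], [-0.526, 0.399, -0.752]]
top [[500.8, 0.0, 321.9], [0.0, 500.8, 237.3], [0.0, 0.0, 1.0]] [ 378.   64. 1361.] [[0.026, -1.0, 0.002], [-0.989, -0.026, -0.146], [0.146, 0.001, -0.989]]
[[-0.001, -0.956, -0.293, 75.577], [1.0, -0.0, -0.002, -0.795], [0.002, -0.293, 0.956, -143.446], [0.0, 0.0, 0.0, 1.0]]
{'time_s': 0.1, 'joints': array([-1.38509850e+00,  2.45744161e-01,  1.55891541e+00, -4.14463156e-06,
        1.33873811e+00, -1.74095117e-01]), 'qd': array([ 0.00198436, -0.00135204, -0.00303783,  0.00047213,  0.00126263,
        0.00010702]), 'joint_efforts': array([ 1.10212477e-03, -4.30671215e+01, -3.27128899e+01, -6.40540293e-05,
        2.79814252e-03, -1.84295970e-05]), 'ee_pos': array([ 228.76227465, -607.85827322,  230.27805592]), 'tcp_rot': array([ 9.83861736e-01,  1.78928116e-01, -7.25208508e-06, -9.02488257e-04]), 'force': array([-0.02460147, -0.34773603,  0.50299151]), 'moment': array([ 0.01990805,  0.00489108, -0.0157047 ]), 'gripper_force': 0.0, 'gripper_width': 85.5050263295349}
```

View pics/scene0.png

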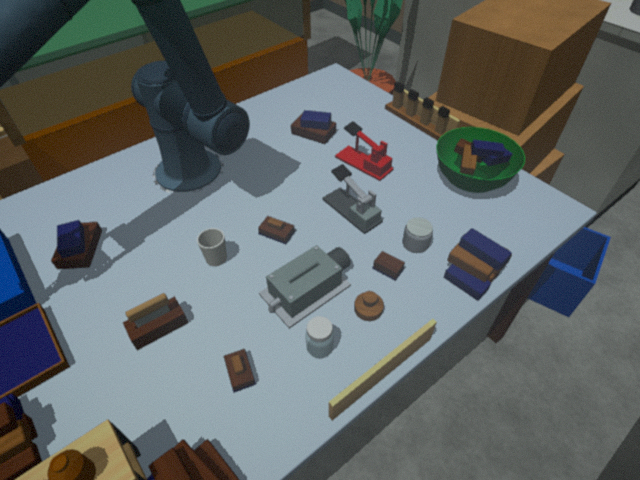

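View pics/top0.png

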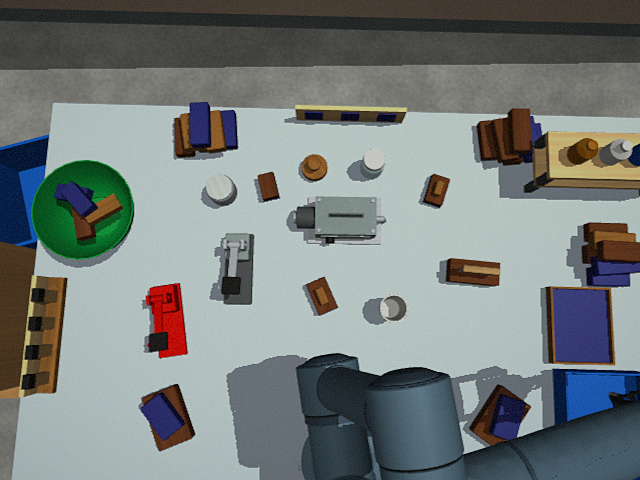

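Scraper candidates:
- Light handle in the dark rest: scene (150,305), top (475,268).
- Block grips: top (320,295) and (435,188).
- Yellow bar: top (350,114).

The description fits only the first one. The washer is at top (345,215) and scene (305,275). The grey station is at top (237,268); the red one at (165,320) is a decoy. I'll check the choice in one close crop.

```bash
cat > h.py <<'E'
import numpy as np,cv2
from cell import *
from scipy.spatial.transform import Rotation as Ro
def cam(n,s=None):
    c=calibration(n);K=np.array(c["mtx"])
    if n!="wrist": return K,np.array(c["R"]),np.array(c["t"])
    s=s or sense();M=np.array(c["tool_from_camera"]);Rw=Ro.from_quat(s["tcp_rot"]).as_matrix()
    R=(Rw@M[:3,:3]).T;C=Rw@M[:3,3]+s["ee_pos"];return K,R,-R@C
def ray(cm,p):
    K,R,t=cm;return -R.T@t,R.T@np.linalg.solve(K,[p[0],p[1],1.])
def onz(cm,p,z):
    C,d=ray(cm,p);return C+d*(z-C[2])/d[2]
def tri(c1,p1,c2,p2):
    A,d=ray(c1,p1);B,e=ray(c2,p2);d/=np.linalg.norm(d);e/=np.linalg.norm(e)
    s=np.linalg.lstsq(np.c_[d,-e],B-A,rcond=None)[0];P=A+s[0]*d;Q=B+s[1]*e
    return (P+Q)/2,np.linalg.norm(P-Q)
def proj(cm,X):
    K,R,t=cm;x=K@(R@np.array(X)+t);return x[:2]/x[2]
def blob(m,pt):
    cs,_=cv2.findContours(m.astype(np.uint8),cv2.RETR_EXTERNAL,cv2.CHAIN_APPROX_NONE)
    cs=[c for c in cs if len(c)>5]
    return min(cs,key=lambda c:np.hypot(*(c.reshape(-1,2).mean(0)-pt)))
E
python3 - <<'E'
from h import *
a=cv2.imread("pics/scene0.png");b=cv2.imread("pics/top0.png")
r=lambda im,x,y,w,h:cv2.resize(im[y:y+h,x:x+w],(400,300),interpolation=cv2.INTER_CUBIC)
o=np.vstack([np.hstack([r(a,105,275,100,75),r(b,425,235,100,75)]),np.hstack([r(b,205,225,100,75),r(b,290,180,100,75)])])
cv2.imwrite("pics/crop1.png",o)
E
```

```text
(no output)
```

View pics/crop1.png

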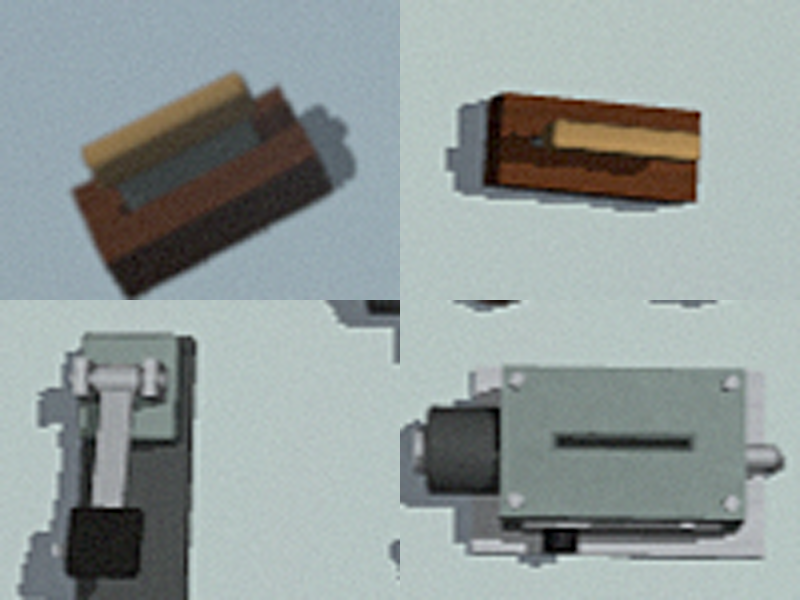

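The crop confirms the choice: a light handle on a metal blade in the dark rest, at top (481,270) and scene about (146,304). The station pad is at top about (231,286), and the washer slot is at about (346,215). Next I'll triangulate from the two views.

```bash
python3 - <<'E'
from h import *
a=cv2.imread("pics/scene0.png");b=cv2.imread("pics/top0.png");S=cam("scene");T=cam("top")
def hsv(i):return cv2.cvtColor(i,cv2.COLOR_BGR2HSV)
def rect(n,m,pt):
    c=blob(m,pt);r=cv2.minAreaRect(c);print(n,np.round(r[0],1),np.round(r[1],1),round(r[2],1),cv2.contourArea(c));return r,c
hs=cv2.inRange(hsv(a),(8,60,110),(28,255,255));ht=cv2.inRange(hsv(b),(8,60,110),(28,255,255))
rs,_=rect("hs",hs,(145,302));rt,_=rect("ht",ht,(481,270))
print("handle top",tri(S,rs[0],T,rt[0]))
bs=cv2.boxPoints(rt); 
for z in(88,103):print(z,[np.round(onz(T,p,z)[:2]).tolist() for p in bs])
# washer slot
gt=b.max(2)<80;gs=a.max(2)<75
w,_=rect("slot t",gt,(346,215));w2,_=rect("slot s",gs,(309,270));print("slot",tri(T,w[0],S,w2[0]))
print([np.round(onz(T,p,75)[:2]).tolist() for p in cv2.boxPoints(w)])
p,_=rect("pad t",b.max(2)<45,(231,286));p2,_=rect("pad s",a.max(2)<50,(341,172));print("pad",tri(T,p[0],S,p2[0]))
print([np.round(onz(T,q,121)[:2]).tolist() for q in cv2.boxPoints(p)])
E
```

```text
hs [145.3 304.6] [ 4.9 42.9] 63.4 168.0
ht [481.2 269.6] [36.3  6.4] 5.4 193.5
handle top (array([ 492.23189161, -336.20783714,  103.55484475]), np.float64(2.8404004506673735))
88 [[488.0, -296.0], [504.0, -297.0], [498.0, -390.0], [482.0, -388.0]]
103 [[487.0, -291.0], [503.0, -293.0], [497.0, -384.0], [481.0, -382.0]]
slot t [345.5 214.5] [33.  3.] 0.0 56.5
slot s [303.6 272.7] [ 1.3 30.2] 57.3 8.0
slot (array([629.49470235,   6.49697478,  78.41414088]), np.float64(2.650960655266277))
[[624.0, 48.0], [632.0, 48.0], [635.0, -38.0], [627.0, -38.0]]
pad t [231.  279.5] [39. 18.] 90.0 307.0
pad s [398.7  87.4] [8.7 9. ] 9.5 60.0
pad (array([491.80844896, 299.88751803, 391.85482338]), np.float64(166.5763364961808))
[[497.0, 312.0], [499.0, 267.0], [402.0, 263.0], [401.0, 307.0]]
```

```bash
python3 -m creep '{"increments": [[[1.1,1.1,0.2],1.0],[[2.2,2.2,0.2],2.0],[[3.3,3.3,0.2],3.0],[[4.4,4.5,0.2],4.0],[[5.5,5.6,0.2],5.0]]}' && python3 -m creep '{"increments": [[[1.1,1.2,0],1.0],[[1.1,1.2,0],1.57],[[1.1,1.2,0],1.57],[[1.1,1.2,0],1.57],[[1.1,1.2,0],1.57]]}' && python3 - <<'E'
from h import *
import pickle
s=sense();im=grab_frame("wrist");pickle.dump((s,im),open("w1.pkl","wb"));cv2.imwrite("pics/w1.png",im[:,:,::-1])
print(s["ee_pos"],s["tcp_rot"],s["force"])
E
```

```text
time_s: 0.72
ee_pos: [448.1, -384.2, 238.9]
tcp_rot: [0.814, 0.58, -0.0, -0.0]
force: [1.1, -0.1, -0.9]
gripper_width: 85.5
gripper_force: 0.0
time_s: 1.35
ee_pos: [490.6, -338.7, 239.2]
tcp_rot: [0.73, 0.683, -0.0, -0.0]
force: [-0.0, -0.1, 0.2]
gripper_width: 85.7
gripper_force: 0.0
[ 490.62384593 -338.74573857  239.15814855] [ 7.30253547e-01  6.83176216e-01 -4.37551666e-06 -1.21745950e-04] [-0.00339279 -0.05322326  0.2412971 ]
```

View pics/w1.png

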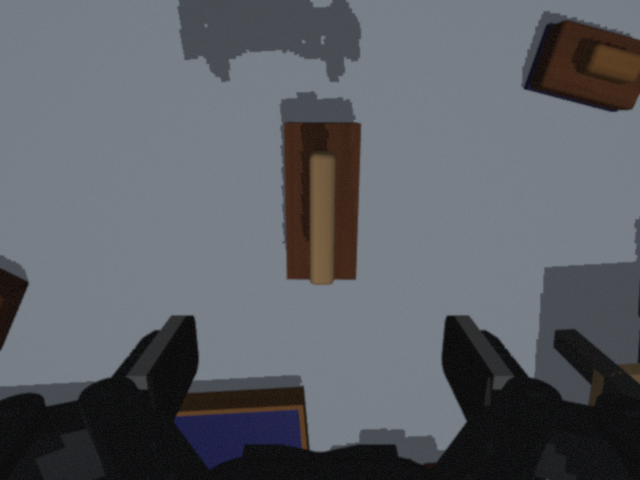

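The handle is at (322,218), spanning columns 309–336 and rows 152–285. The rest is at (322,200), and both run nearly straight down the image.

```bash
python3 - <<'E'
from h import *
import pickle
s,im=pickle.load(open("w1.pkl","rb"));W=cam("wrist",s);T=cam("top");S=cam("scene")
h=cv2.cvtColor(im,cv2.COLOR_RGB2HSV)
def show(n,m,pt,z):
    c=blob(m,pt);r=cv2.minAreaRect(c);P=[onz(W,p,z) for p in cv2.boxPoints(r)]
    e=[P[(i+1)%4]-P[i] for i in range(4)];L=max(e,key=np.linalg.norm);L=L*np.sign(L[1])
    print(n,np.round(r[0],1),np.round(r[1],1),"ctr",np.round(np.mean(P,0),1),"sizes",[round(np.linalg.norm(x)) for x in e[:2]],"yaw",round(np.degrees(np.arctan2(-L[0],L[1])),2));return r
r=show("handle",cv2.inRange(h,(10,60,95),(28,255,255)),(322,218),103)
show("rest",cv2.inRange(h,(0,90,30),(28,255,255)),(322,200),45)
print(tri(W,r[0],T,(481.2,269.6)),tri(W,r[0],S,(145.3,304.6)))
print("tool x ang",Ro.from_quat(s["tcp_rot"]).as_matrix()[:2,0])
E
```

```text
handle [321.5 219.5] [127.  21.] ctr [ 492.2 -334.3  103. ] sizes [14, 90] yaw -4.2
rest [322. 203.] [160.  74.] ctr [ 492.6 -336.6   45. ] sizes [57, 134] yaw -5.23
(array([ 491.27715847, -329.43857766,  122.77451971]), np.float64(4.769954779863191)) (array([ 491.94095815, -333.8035001 ,  101.48441159]), np.float64(2.343400418528524))
tool x ang [0.06654052 0.99778371]
```

```bash
python3 -m creep '{"increments": [[[0,0.05,-1],-0.07],[[0,0.05,-2.2],-0.07],[[0,0.05,-3.2],-0.07],[[0,0.05,-4.2],-0.07],[[0,0.05,-4.2],-0.07]]}' && python3 -m creep '{"increments": [[[0,0,0],0],[[0,0,0],0],[[0,0,0],0],[[0,0,0],0],[[0,0,0],0]]}' 0 60
```

```text
time_s: 2.02
ee_pos: [488.9, -334.4, 67.8]
tcp_rot: [0.734, 0.679, -0.0, -0.004]
force: [0.3, -0.2, -0.2]
gripper_width: 85.5
gripper_force: 0.0
time_s: 2.65
ee_pos: [491.9, -336.7, 72.5]
tcp_rot: [0.734, 0.68, 0.0, 0.001]
force: [0.6, -0.2, 4.6]
gripper_width: 17.0
gripper_force: 59.4
```

```bash
python3 -m creep '{"increments": [[[0,0,0.3],0],[[0,0,0.7],0],[[0,0,1.5],0],[[0,0,2.5],0],[[0,0,3.4],0]]}' && python3 -m creep '{"increments": [[[0.6,1.3,0.2],0],[[1.2,2.6,0.2],0],[[1.8,3.9,0.2],0],[[2.4,5.2,0.2],0],[[2.4,5.2,0.2],0]]}' && python3 - <<'E'
from h import *
import pickle
s=sense();im=grab_frame("wrist");pickle.dump((s,im),open("w2.pkl","wb"));cv2.imwrite("pics/w2.png",im[:,:,::-1])
print(s["ee_pos"],s["tcp_rot"],s["force"],s["moment"])
E
```

```text
time_s: 3.28
ee_pos: [491.0, -336.0, 209.5]
tcp_rot: [0.734, 0.68, -0.0, 0.0]
force: [0.6, -0.4, -0.9]
gripper_width: 17.7
gripper_force: 59.2
time_s: 3.9
ee_pos: [587.9, -124.5, 216.0]
tcp_rot: [0.732, 0.682, 0.0, -0.0]
force: [0.0, -0.3, -0.9]
gripper_width: 17.3
gripper_force: 59.2
[ 587.8856482  -124.54111389  216.04994885] [ 7.31815688e-01  6.81502594e-01  5.56850296e-05 -1.00190355e-04] [ 0.01182326 -0.32910027 -0.93335696] [ 0.01528712  0.01572016 -0.01039254]
```

View pics/w2.png

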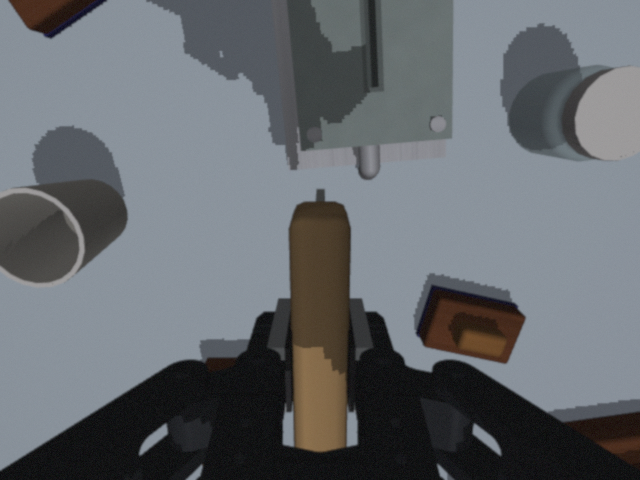

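The picture shows the handle held straight (columns 290–350, front edge at row 202), with the blade end at (320,195). The near end of the slot is at (375,88). I'll move closer until the whole slot is in view.

```bash
python3 -m creep '{"increments": [[[0.5,0.6,0],0.5],[[1.0,1.2,0],0.5],[[1.0,1.2,0],0.5],[[1.0,1.2,0],0.5],[[1.0,1.2,0],0.5]]}' && python3 - <<'E'
from h import *
import pickle
s=sense();im=grab_frame("wrist");pickle.dump((s,im),open("w3.pkl","wb"));cv2.imwrite("pics/w3.png",im[:,:,::-1])
print(s["ee_pos"],s["tcp_rot"],s["force"],s["moment"])
E
```

```text
time_s: 4.58
ee_pos: [626.6, -81.2, 215.4]
tcp_rot: [0.704, 0.71, -0.0, -0.0]
force: [-0.8, 0.3, -1.5]
gripper_width: 17.2
gripper_force: 59.3
[626.62814261 -81.24739384 215.37706791] [ 7.03890751e-01  7.10308223e-01 -1.94433128e-04 -3.51761577e-05] [-0.76847034  0.34975165 -1.51409955] [0.00747934 0.04662651 0.05504889]
```

View pics/w3.png

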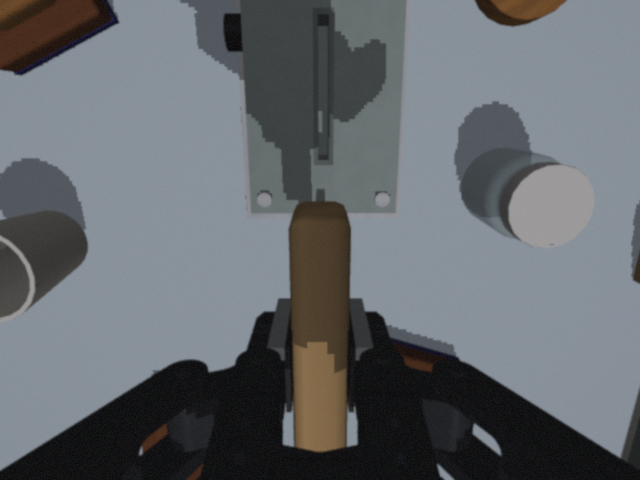

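The whole slot is now in view: bevel columns 314–333, rows 8–164. The front of the washer top is at row 213.

```bash
python3 - <<'E'
from h import *
import pickle
s,im=pickle.load(open("w3.pkl","rb"));W=cam("wrist",s);g=im.mean(2)
for r in(30,60,80,100,120,140,150):print(r,g[r-1:r+2,308:340].mean(0).astype(int))
print("v near",g[150:172,318:328].mean(1).astype(int),"far",g[0:30,318:328].mean(1).astype(int))
for r in(60,100,140,180):
    d=np.diff(cv2.GaussianBlur(im,(3,3),0).astype(float),axis=1)
    e=np.abs(d[r-2:r+3].mean(0)).sum(1);l=235+e[235:260].argmax()+.5;q=385+e[385:415].argmax()+.5
    A,B=onz(W,(l,r),75),onz(W,(q,r),75);print(r,l,q,np.round(A,1),np.round(B,1),np.round((A+B)/2,1))
hd=cv2.inRange(cv2.cvtColor(im,cv2.COLOR_RGB2HSV),(8,60,40),(28,255,255));c=blob(hd,(320,310)).reshape(-1,2)
print("handle front row",c[:,1].min(),[ (c[c[:,1]==y,0].min(),c[c[:,1]==y,0].max()) for y in(230,260,290)])
print("blade",[g[r,312:330].astype(int).tolist() for r in(190,194,198)])
print("front of handle top edge",onz(W,(320,203),s['ee_pos'][2]+19+13)-s['ee_pos'])
E
```

```text
30 [65 66 66 64 61 53 52 53 52 55 62 66 68 66 68 67 67 67 66 59 51 51 52 54
 53 59 70 89 96 96 98 97]
60 [67 67 65 64 62 56 52 51 50 52 61 64 65 67 65 68 67 65 64 59 49 52 55 54
 54 57 62 64 66 67 67 66]
80 [65 65 65 65 63 58 53 52 50 54 61 63 66 65 65 64 64 64 64 59 51 53 54 55
 56 60 63 67 67 66 66 66]
100 [65 67 65 65 63 58 54 52 51 54 61 64 65 65 65 63 64 64 63 57 52 53 55 54
 55 59 63 65 65 66 66 67]
120 [ 64  65  65  65  64  60  54  53  52  61  82 100 105  99  81  67  64  64
  62  55  48  57  73  79  83  92 102 104 105 105 102  89]
140 [ 65  66  64  65  64  58  54  51  53  53  57  61  63  63  64  63  64  64
  62  57  60  72  77  79  84  96 106 110 110 111 110 111]
150 [ 63  73  94 103 102  95  88  85  84  80  68  63  63  63  64  64  65  64
  63  57  62  73  80  80  87 101 109 111 110 112 111 111]
v near [ 64  64  64  62  58  51  47  46  46  55  73  81  82  82  87 101 107 108
 108 108 108 108] far [67 68 68 68 68 68 66 61 55 53 52 52 53 49 40 32 31 31 31 32 32 30 31 30
 31 41 57 64 65 65]
60 242.5 385.5 [577.6  26.4  75. ] [667.   27.1  75. ] [622.3  26.8  75. ]
100 244.5 401.5 [577.8   2.7  75. ] [678.5   3.5  75. ] [628.2   3.1  75. ]
140 246.5 399.5 [578.  -22.3  75. ] [678.8 -21.4  75. ] [628.4 -21.9  75. ]
180 248.5 396.5 [578.2 -48.7  75. ] [678.5 -47.8  75. ] [628.4 -48.2  75. ]
handle front row 201 [(np.int32(290), np.int32(349)), (np.int32(291), np.int32(348)), (np.int32(291), np.int32(348))]
blade [[98, 107, 109, 105, 86, 69, 63, 64, 62, 65, 63, 66, 82, 100, 106, 112, 110, 111], [98, 109, 106, 101, 77, 64, 62, 61, 59, 58, 56, 61, 75, 100, 108, 107, 110, 111], [98, 108, 106, 93, 73, 63, 61, 58, 58, 59, 60, 58, 74, 96, 109, 111, 110, 110]]
front of handle top edge [-3.33983948e-02  5.27953661e+01  3.20000000e+01]
```

```bash
python3 - <<'E'
from h import *
import pickle
s,im=pickle.load(open("w3.pkl","rb"));W=cam("wrist",s);e=s["ee_pos"]
N,F=onz(W,(322.8,164.5),75),onz(W,(323.3,6.5),75);print(N,F,(N+F)/2,np.linalg.norm(F-N))
for r,l,q in((60,312.8,333.7),(140,312.8,333.0)):print(onz(W,(l,r),75),onz(W,(q,r),75))
for z in(25,4,-40):print(z,onz(W,(319.9,250),e[2]+z)-e,onz(W,(320.2,194),e[2]+z)-e)
# triangulate slot height: near slot end from w2 (yaw/pos differ) 
s2,i2=pickle.load(open("w2.pkl","rb"));W2=cam("wrist",s2);g=i2.mean(2)
print(g[60,355:395].astype(int),g[75:100,370:378].mean(1).astype(int))
E
```

```text
[628.47797365 -37.85424296  75.        ] [627.77928165  56.67834841  75.        ] [628.12862765   9.41205273  75.        ] 94.53517335172036
[621.54113198  26.76474466  75.        ] [634.6076632   26.87327267  75.        ]
[621.71782052 -21.92647708  75.        ] [635.03111677 -21.81335671  75.        ]
25 [ 0.0690627 37.1445917 25.       ] [1.06009746e-02 5.39604698e+01 2.50000000e+01]
4 [ 0.11397804 30.28234443  4.        ] [4.51499853e-02 5.00799854e+01 4.00000000e+00]
-40 [  0.20808638  15.90430252 -40.        ] [  0.11753839  41.94944649 -40.        ]
[ 68  66  66  64  66  66  66  61  55  52  54  62  65  67  65  56  43  34
  39  38  36  39  55  73  78  80  79  85  98 107 110 107 109 109 110 110
 110 110 109 111] [ 42  43  42  42  43  43  44  44  44  43  44  51  68  78  81  81  87  98
 106 107 107 108 107 108 107]
```

```bash
python3 -m creep '{"increments": [[[0,0.7,0],0],[[0,1.4,0],0],[[0,2.2,-0.5],0],[[0,2.2,-1.0],0],[[0,2.2,-1.6],0]]}' && python3 -m creep '{"increments": [[[0,0,0],0],[[0,0,0],0],[[0,0,0],0],[[0,0,0],0],[[0,0,0],0]]}' && python3 - <<'E'
from h import *
for i in range(3):
    a=[]; grab_frame("top"); s=sense();print(s["ee_pos"],s["force"])
im=grab_frame("scene");cv2.imwrite("pics/s4.png",cv2.resize(im[225:325,240:370],(780,600),interpolation=cv2.INTER_CUBIC)[:,:,::-1])
E
```

```text
time_s: 5.25
ee_pos: [627.2, 7.3, 150.8]
tcp_rot: [0.703, 0.711, 0.0, 0.0]
force: [-1.1, -1.1, -1.6]
gripper_width: 17.0
gripper_force: 59.3
time_s: 5.88
ee_pos: [627.4, 7.9, 151.8]
tcp_rot: [0.703, 0.711, 0.0, 0.0]
force: [0.7, 0.7, -1.2]
gripper_width: 17.2
gripper_force: 59.3
[627.33730713   7.93405039 151.62215445] [ 0.45044577 -0.56914166 -1.01435991]
[627.30249696   7.96570267 151.50173145] [-0.34775069  0.2067351  -1.06336451]
[627.24458958   7.95108719 151.39727482] [-0.02096171 -0.34424087 -0.57782898]
```

View pics/s4.png

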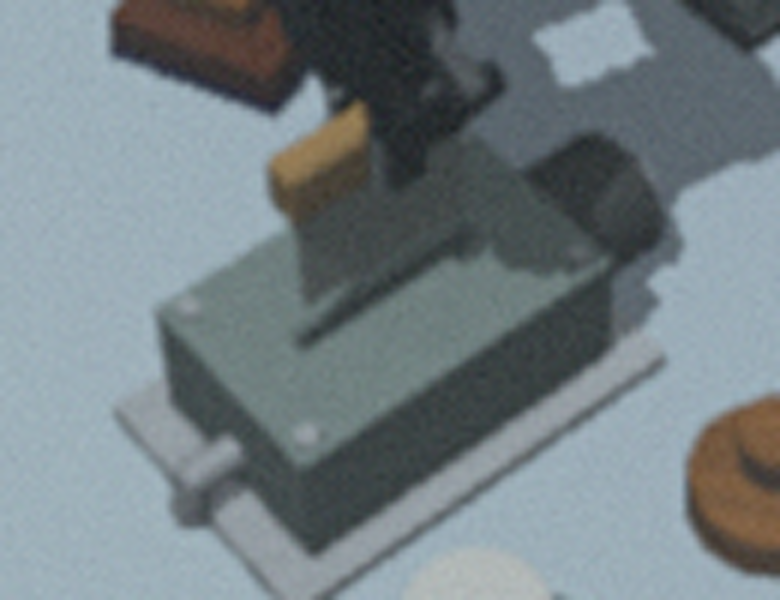

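The blade hangs over and parallel to the slot: its near lower corner is at crop (305,295) and the near end of the slot at (305,340). Going down in steps and watching the force.

```bash
python3 -m creep '{"increments": [[[0.02,0,-0.2],0],[[0.02,0,-0.4],0],[[0.02,0,-0.6],0],[[0.02,0,-0.75],0],[[0.02,0,-0.75],0]]}'; python3 -c "
from h import *;s=sense();print(s['force'],s['moment'])"
```

```text
time_s: 6.7
ee_pos: [627.6, 8.0, 120.4]
tcp_rot: [0.703, 0.711, -0.0, -0.001]
force: [-0.8, -0.2, -1.4]
gripper_width: 17.5
gripper_force: 59.3
[-0.81033878 -0.16473742 -1.44998683] [0.01624168 0.02324482 0.03404996]
```

In the slot with no contact force. On down to the floor.

```bash
python3 -m creep '{"increments": [[[0,0,-0.2],0],[[0,0,-0.4],0],[[0,0,-0.6],0],[[0,0,-0.7],0],[[0,0,-0.7],0]]}'; python3 -m creep '{"increments": [[[0,0,-0.03],0],[[0,0,-0.06],0],[[0,0,-0.06],0],[[0,0,-0.06],0],[[0,0,-0.06],0]]}'
```

```text
time_s: 7.32
ee_pos: [628.1, 8.0, 93.2]
tcp_rot: [0.703, 0.711, 0.0, 0.0]
force: [-0.3, -0.4, -0.5]
gripper_width: 17.0
gripper_force: 59.2
time_s: 7.95
ee_pos: [628.4, 8.0, 92.5]
tcp_rot: [0.703, 0.711, 0.0, 0.0]
force: [-3.1, 1.2, 7.4]
gripper_width: 17.2
gripper_force: 60.4
```

Floor contact at TCP 92.5, exactly 20 mm above the gripping height in the rest, so it is seated. Releasing and retreating.

```bash
python3 -m creep '{"increments": [[[0,0,0],0],[[0,0,0],0],[[0,0,0],0],[[0,0,0],0],[[0,0,0],0]]}' 60; python3 -m creep '{"increments": [[[0,0,0.3],0],[[0,0,1],0],[[0,0,2.2],0],[[0,0,3.2],0],[[0,0,3.2],0]]}' ; python3 - <<'E'
from h import *
T=cam("top");S=cam("scene")
s=sense();W=cam("wrist");im=grab_frame("wrist");h=cv2.cvtColor(im,cv2.COLOR_RGB2HSV)
c=blob(cv2.inRange(h,(8,60,60),(28,255,255)),(320,240));r=cv2.minAreaRect(c);print(r)
a=grab_frame("scene")
P=[onz(W,p,123) for p in cv2.boxPoints(r)];print(np.round(P,1).tolist(),np.mean(P,0))
hs=cv2.inRange(cv2.cvtColor(a,cv2.COLOR_RGB2HSV),(8,60,90),(28,255,255));cs=blob(hs,proj(S,np.mean(P,0)));rs=cv2.minAreaRect(cs);print(rs,tri(S,rs[0],W,r[0]))
o=np.hstack([cv2.resize(im,(400,300)),cv2.resize(a[230:320,240:360],(400,300),interpolation=cv2.INTER_CUBIC)])
cv2.imwrite("pics/s5.png",o[:,:,::-1])
E
```

```text
time_s: 8.57
ee_pos: [628.0, 8.0, 90.8]
tcp_rot: [0.703, 0.711, -0.0, -0.0]
force: [0.5, 0.6, 0.9]
gripper_width: 60.2
gripper_force: 0.0
time_s: 9.2
ee_pos: [630.6, 7.6, 224.9]
tcp_rot: [0.703, 0.711, 0.003, 0.004]
force: [0.2, 0.0, 0.1]
gripper_width: 60.0
gripper_force: 0.0
((314.5, 234.0), (146.0, 29.0), 90.0)
[[619.9, 57.1, 123.0], [636.7, 57.3, 123.0], [638.2, -35.4, 123.0], [619.6, -35.5, 123.0]] [628.62499537  10.87519375 123.        ]
((303.0264892578125, 261.255859375), (6.1357197761535645, 36.891014099121094), 57.528804779052734) (array([627.69730688,  10.93111877, 117.64782961]), np.float64(2.4598499349780294))
```

View pics/s5.png

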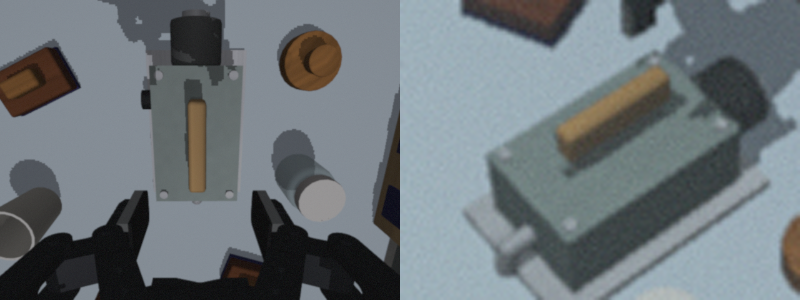

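The scraper is seated, standing straight and centred on the washer (wrist crop (197,147)). Its handle top triangulates to about 118–123 mm, as expected. Now to the station, shutting the fingers on the way.

```bash
python3 -m creep '{"increments": [[[-0.8,1.2,0],0],[[-1.6,2.4,0],0],[[-2.4,3.6,0],0],[[-3.2,4.8,0],0],[[-4.0,5.8,0],0]]}' 0 60; python3 -m creep '{"increments": [[[0,0,0],0],[[0,0,0],0],[[0,0,0],0],[[0,0,0],0],[[0,0,0],0]]}'>/dev/null; python3 - <<'E'
from h import *
import pickle
s=sense();im=grab_frame("wrist");pickle.dump((s,im),open("w6.pkl","wb"))
E
python3 -m creep '{"increments": [[[-0.8,1.0,0],0],[[-0.8,1.0,0],0],[[-0.8,1.0,0],0],[[-0.8,1.0,0],0],[[-0.8,1.0,0],0]]}'; python3 - <<'E'
from h import *
import pickle
s=sense();im=grab_frame("wrist");pickle.dump((s,im),open("w7.pkl","wb"))
i6=pickle.load(open("w6.pkl","rb"))[1]
o=np.hstack([cv2.resize(i6,(400,300)),cv2.resize(im,(400,300))]);cv2.imwrite("pics/s7.png",o[:,:,::-1])
E
```

```text
time_s: 9.93
ee_pos: [465.7, 241.2, 217.2]
tcp_rot: [0.703, 0.711, -0.001, -0.001]
force: [-0.1, 0.1, -0.3]
gripper_width: -0.1
gripper_force: 0.0
time_s: 11.22
ee_pos: [436.5, 279.4, 218.9]
tcp_rot: [0.704, 0.71, -0.0, 0.0]
force: [0.3, -0.2, 0.4]
gripper_width: -0.1
gripper_force: 0.0
```

View pics/s7.png

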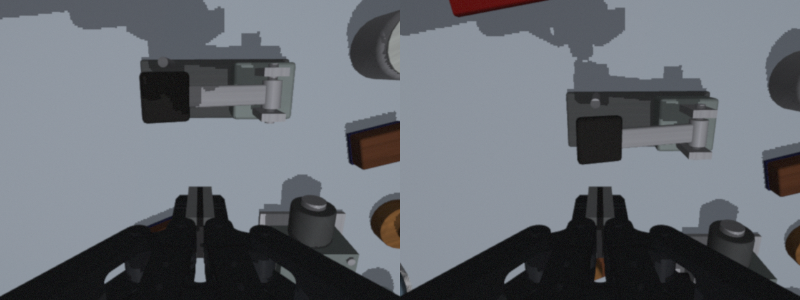

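The left view has the pad at full-res (264,155) and the post at (261,99). The right view has the pad at (318,222) and the post at (312,165). Triangulating both.

```bash
python3 - <<'E'
from h import *
import pickle
D=[]
for f,p0,q0 in(("w6.pkl",(264,155),(261,99)),("w7.pkl",(318,222),(312,165))):
    s,im=pickle.load(open(f,"rb"));W=cam("wrist",s);g=cv2.GaussianBlur(im,(3,3),0).max(2)
    c=blob(g<48,p0);r=cv2.minAreaRect(c);x,y=q0
    sub=g[y-14:y+15,x-16:x+17].astype(int)
    cq=blob(g>86,q0) if 0 else None
    t,m=cv2.threshold(sub[4:22,6:28].astype(np.uint8),0,255,cv2.THRESH_OTSU)
    n,l,st,ce=cv2.connectedComponentsWithStats(m);print(t,[(st[i].tolist(),np.round(ce[i]+[x-10,y-10],1).tolist()) for i in range(1,n)])
    print(f,s["ee_pos"],"pad",r,cv2.contourArea(c));D.append((W,r))
    for z in(121,):print(np.round([onz(W,b,z) for b in cv2.boxPoints(r)],1).tolist())
print("pad",tri(D[0][0],D[0][1][0],D[1][0],D[1][1][0]))
T=cam("top");print(tri(D[1][0],D[1][1][0],T,(231,285.7)))
s,im=pickle.load(open("w7.pkl","rb"));cv2.imwrite("pics/p.png",cv2.resize(im[130:270,260:470],(630,420),interpolation=cv2.INTER_CUBIC)[:,:,::-1])
E
```

```text
71.0 [([0, 0, 22, 18, 295], [260.7, 96.2])]
w6.pkl [468.37506492 239.42925438 218.78472437] pad ((339.15399169921875, 144.39260864257812), (98.97850799560547, 229.61683654785156), 88.80650329589844) 7750.0
[[415.3, 323.4, 121.0], [540.1, 327.0, 121.0], [546.8, 272.9, 121.0], [413.4, 268.9, 121.0]]
72.0 [([3, 2, 15, 16, 208], [312.2, 164.8])]
w7.pkl [436.48639966 279.42277469 218.88341533] pad ((319.07110595703125, 222.42144775390625), (74.95635986328125, 75.00630187988281), 87.1375961303711) 5131.5
[[413.3, 314.7, 121.0], [456.5, 317.2, 121.0], [460.3, 271.5, 121.0], [414.7, 268.7, 121.0]]
pad (array([455.7588714 , 309.15133493, 201.28611456]), np.float64(40.27643262073137))
(array([435.64828657, 289.37321629, 104.0318512 ]), np.float64(1.121076183035339))
```

View pics/p.png

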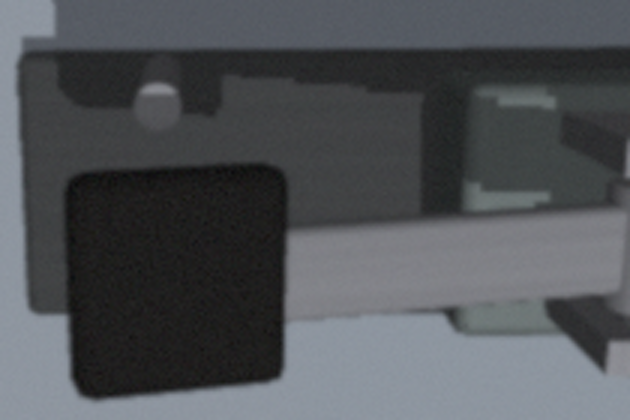

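```bash
python3 - <<'E'
from h import *
import pickle
D=[]
for f,p0,q0 in(("w6.pkl",(262,155),(261,99)),("w7.pkl",(318,222),(312.3,165.5))):
    s,im=pickle.load(open(f,"rb"));W=cam("wrist",s);g=cv2.GaussianBlur(im,(5,5),0).max(2)
    m=(g<34).astype(np.uint8);m=cv2.morphologyEx(m,cv2.MORPH_OPEN,np.ones((25,25)));r=cv2.minAreaRect(blob(m,p0));print(r)
    D.append((W,r[0],q0))
    x,y=map(int,q0);print(g[y-12:y+13:2,x-14:x+15:2])
A,B=D
print("pad",tri(A[0],A[1],B[0],B[1]));print("post",tri(A[0],A[2],B[0],B[2]),onz(B[0],B[2],91),onz(A[0],A[2],91))
P=[onz(B[0],p,121) for p in [B[1]]];print("pad z121",P,onz(A[0],A[1],121),onz(cam("top"),(231,285.7),121))
# foot front edges for yaw (z=12): crop corners
print([onz(B[0],(260+u/3,130+v/3),12) for u,v in((22,52),(600,48),(32,312))])
E
```

```text
((263.5, 153.5), (79.0, 75.0), 90.0)
[[102 101 101 101 101 101 101 101 101 101 101 102 101 101 101]
 [101 101 102 102 101 100  98  98  99 100 101 101 101 101 101]
 [102 101 101 101  98  94  92  92  92  92  95  99 100 100 101]
 [ 98  98  98  97  93  90  90  90  89  86  80  81  90  96  97]
 [ 71  72  76  86  91  91  91  91  90  89  77  62  65  72  73]
 [ 45  45  56  80  90  91  91  92  91  91  82  60  52  53  54]
 [ 43  43  54  80  90  91  90  91  91  91  84  61  49  50  51]
 [ 43  44  50  75  89  90  90  90  90  89  80  57  46  47  47]
 [ 42  42  46  64  83  89  88  88  88  86  70  49  43  44  45]
 [ 41  41  43  49  66  80  85  85  82  73  54  43  41  43  43]
 [ 42  41  42  43  48  58  66  68  62  52  43  42  42  42  42]
 [ 43  43  43  43  43  44  46  46  45  43  42  43  43  43  42]
 [ 44  43  43  43  42  42  42  43  43  43  43  43  43  44  44]]
((317.5, 222.0), (72.0, 69.0), 90.0)
[[ 40  41  41  41  42  50  55  56  56  55  52  46  42  41  41]
 [ 40  40  41  41  44  53  58  59  58  55  52  46  42  42  42]
 [ 40  40  41  41  49  70  86  92  86  72  57  46  41  41  41]
 [ 41  40  41  43
[... 470 characters left out ...]
 68  67  68  68]
 [ 67  67  67  67  67  67  68  68  68  68  67  67  67  67  68]
 [ 68  67  67  68  67  67  67  67  68  68  67  67  67  67  68]]
pad (array([435.49094767, 292.9822229 , 116.65179799]), np.float64(0.6061943283571354))
post (array([431.64222314, 323.60900367,  90.58958815]), np.float64(0.27133158137438296)) [431.54301006 323.57177802  91.        ] [431.80482557 323.67966037  91.        ]
pad z121 [array([435.27161256, 293.89151651, 121.        ])] [436.30702938 293.56140132 121.        ] [434.31841359 286.38048306 121.        ]
[array([393.35811394, 328.73276249,  12.        ]), array([550.74608684, 331.21792578,  12.        ]), array([394.23164407, 255.06205743,  12.        ])]
```

Post top measures (431.6, 323.6, 90.6) against a given height of 91. The pad at rest is (435.4, 293, ~118). So the level pad centre is about (432, 291.7, 91).

```bash
python3 -m creep '{"increments": [[[-0.11,0.31,-0.8],0],[[-0.11,0.31,-1.5],0],[[-0.11,0.31,-2.0],0],[[-0.11,0.31,-2.2],0],[[-0.11,0.31,-2.2],0]]}'; python3 -m creep '{"increments": [[[0,0,-0.1],0],[[0,0,-0.2],0],[[0,0,-0.3],0],[[0,0,-0.3],0],[[0,0,-0.3],0]]}'
```

```text
time_s: 11.9
ee_pos: [431.7, 292.2, 130.8]
tcp_rot: [0.703, 0.711, -0.0, -0.0]
force: [-0.1, 0.7, -0.9]
gripper_width: -0.1
gripper_force: 0.0
time_s: 12.52
ee_pos: [431.9, 292.6, 119.4]
tcp_rot: [0.703, 0.711, 0.0, 0.0]
force: [-1.0, -0.7, 4.5]
gripper_width: 0.1
gripper_force: 2.0
```

```bash
python3 -m creep '{"increments": [[[0,0,-0.15],0],[[0,0,-0.3],0],[[0,0,-0.45],0],[[0,0,-0.6],0],[[0,0,-0.6],0]]}'; python3 -m creep '{"increments": [[[0,0,-0.04],0],[[0,0,-0.08],0],[[0,0,-0.08],0],[[0,0,-0.08],0],[[0,0,-0.08],0]]}'; python3 - <<'E'
from h import *
for i in range(4):
    im=grab_frame("wrist");s=sense();print(s["ee_pos"],s["force"])
a=grab_frame("scene")
o=np.hstack([cv2.resize(im[100:340,160:480],(400,300)),cv2.resize(a[155:230,315:415],(400,300),interpolation=cv2.INTER_CUBIC)]);cv2.imwrite("pics/s9.png",o[:,:,::-1])
cv2.imwrite("pics/w9.png",im[:,:,::-1])
E
```

```text
time_s: 13.15
ee_pos: [430.7, 292.5, 94.7]
tcp_rot: [0.703, 0.711, -0.001, -0.001]
force: [-4.8, 0.9, 6.3]
gripper_width: 0.0
gripper_force: 3.6
time_s: 13.78
ee_pos: [430.7, 292.5, 91.9]
tcp_rot: [0.703, 0.711, -0.001, -0.001]
force: [-4.8, 1.6, 8.1]
gripper_width: -0.2
gripper_force: 3.9
[430.64740887 292.4751761   91.85818602] [-5.22690088 -0.12198088  8.5317647 ]
[430.69850682 292.46833043  91.88666029] [-4.71432449  0.17455943  7.87266799]
[430.68204276 292.46736837  91.85891413] [-5.41703187  0.21463884  7.95089733]
[430.6647189  292.47400715  91.84831011] [-5.09221209 -0.03011131  8.21156671]
```

View pics/s9.png

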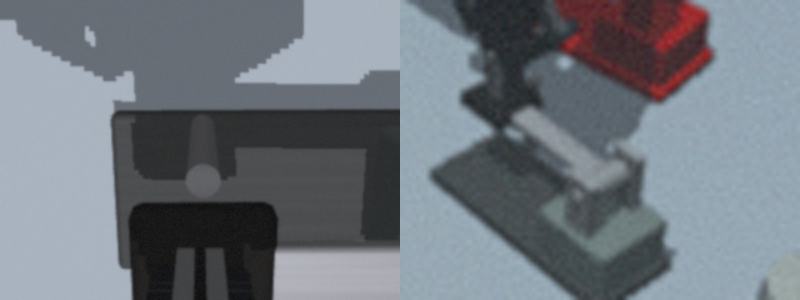

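The fingers hold the pad beside the post (wrist crop: pad edge at row 205, post at (203,180)), and the lever looks level. TCP is at 91.9 and the push is about 8.1 N. I'll trim 0.8 mm further down and verify.

```bash
python3 -m creep '{"increments": [[[0,0,-0.02],0],[[0,0,-0.02],0],[[0,0,-0.02],0],[[0,0,-0.02],0],[[0,0,-0.02],0]]}'; python3 - <<'E'
from h import *
f=[]
for i in range(5):
    im=grab_frame("wrist");s=sense();f.append(s["force"])
print(s["ee_pos"],np.mean(f,0),s["time_s"])
W=cam("wrist",s);g=cv2.GaussianBlur(im,(3,3),0).max(2)
for r in(272,280,290):
    row=g[r-1:r+2,250:400].mean(0);d=np.diff(row);l=250+d[:40].argmin()+.5;q=250+100+d[100:].argmax()+.5
    for z in(86,91,96):print(r,l,q,z,round(np.linalg.norm(onz(W,(l,r),z)-onz(W,(q,r),z)),1))
a=grab_frame("top");h=cv2.cvtColor(a,cv2.COLOR_RGB2HSV);T=cam("top")
r=cv2.minAreaRect(blob(cv2.inRange(h,(8,60,110),(28,255,255)),proj(T,(628,10,123))));print("scraper handle",r,onz(T,r[0],123))
E
```

```text
time_s: 14.65
ee_pos: [430.7, 292.5, 91.1]
tcp_rot: [0.703, 0.711, -0.001, -0.001]
force: [-5.0, 0.1, 8.0]
gripper_width: -0.1
gripper_force: 4.0
[430.69885667 292.47140908  91.09255169] [-5.4192075   0.36606848  8.45882819] 14.9
272 252.5 380.5 86 48.5
272 252.5 380.5 91 46.9
272 252.5 380.5 96 45.2
280 252.5 381.5 86 49.2
280 252.5 381.5 91 47.5
280 252.5 381.5 96 45.9
290 253.5 381.5 86 49.1
290 253.5 381.5 91 47.5
290 253.5 381.5 96 45.8
scraper handle ((346.0, 211.0), (36.0, 6.0), 0.0) [629.09969677   6.28822085 123.        ]
```

```bash
python3 -c "
from cell import *;print(job_done())"
```

```text
the job is handed in; nothing more can be done
None
```

I seated the scraper blade-down in the washer slot and let go of it, then handed the job in at about 15 s with the fingers still holding the lever level (fingertips at 91.1 mm, pushing about 8.5 N).

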